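Pack a pair of modules into a carrier on the bench

TASK

Pack the two slim modules at the assembly bench: seat the carrier plate fully in the aluminium nest, then pick both modules off their stand together in one grasp and lay them flat, side by side, in the carrier's pocket. Next set the open frame down around them onto the carrier, and last close it with the cover, each part fully seated and square on the one below. Leave the parts bin, the phone and the screwdriver where they are.

Things in the scene. Friction and masses are not known exactly. Their poses are not given: they have to be found in the camera images.
- nest: Fixed aluminium locating nest: plate 130 (x) x 84 x 8 mm; end rails (inner faces 118 mm apart, tops 18 mm above the bench) and corner tabs on the long sides (inner faces 68 mm apart, 37 to 55 mm from the middle, tops at 16 mm); the middles are open for fingers. Carrier drops in with 4 mm play all round, its origin 8 mm above the nest's. Origin: centre of underside, z up. Either way round serves.
- rack: Fixed black stand holding both modules at the start: base 104 (x) x 60 x 4 mm, a central rail 70 mm long, 24 mm wide, its top 22 mm above the bench, and an end stop at each end (30 mm wide, inner faces 90 mm apart, tops at 28 mm). Origin: centre of underside on the bench; x along the modules, z up.
- carrier: Loose grey plate: slab 110 (x) x 60 x 18 mm, on it a step 92 x 42 x 4 mm (top 22 mm above origin) with 3 mm lips at its ends (86 mm apart inside) and corners (36 mm apart; middle 50 mm of the long sides is free): the modules' pocket, along x, undersides at 22 mm. Frame rests on the slab at 18 mm. 0.16 kg. Origin: underside centre, z up. Grip across 60 mm. Same when half turned.
- module_a: Loose bar 78 (x) x 14 x 14 mm, 0.04 kg, half aluminium, half black. Starts on the stand's rail parallel to the other, 3 mm gap (centrelines 17 mm apart), undersides 22 mm above the bench; together 28 mm across when pinched. Origin: centre of underside; x along its length, z up. The two are alike; either may lie on either side, either way round.
- module_b: The second module, like module_a. At the start module_a lies on the stand's +y side, module_b on its -y side.
- frame: Loose open frame of grey plastic, 0.06 kg: four walls 5 mm thick, 26 mm high, no floor; outside 110 (x) x 60, inside 100 x 50 mm. Seated, it stands on the carrier's slab around the step (4 mm play all round), its origin 18 mm above the carrier's. Starts flat on the bench. Origin: centre of underside, z up. Same when half turned. Grip across 60 mm.
- cover: Loose grey cover, 0.09 kg: plate 110 (x) x 60 x 6 mm, under it a plug 92 x 42 x 3 mm, on top a grip rib 60 (x) x 14 mm, 26 mm high. Origin: centre of the plug's underside, z up; rib 9 to 35 mm above. Starts lying on its plug. Seated, the plug is in the frame's mouth (4 mm play) and the plate on its top: origin 41 mm above the carrier's. Pinch the rib. Same when half turned.
- parts_bin: Bystander: clear open plastic bin 110 (x) x 160 (y) x 60 mm with small orange parts. Leave alone. Origin: centre of the underside.
- phone: Bystander: black phone 150 (x) x 72 (y) x 8 mm lying flat. Leave alone. Origin: centre of the underside.
- screwdriver: Bystander: black-handled screwdriver, about 180 mm long, lying along its x axis. Leave alone. Origin: centre of its underside.

How it is judged (in metres and radians):
On the way, in this order (a step that is already met when the one before it is completed fails the run):
1. the carrier is fully seated in the nest and let go (horizontal distance between carrier and nest below 0.008 m and z of carrier in the frame of nest between 0.006 and 0.01 m and angle between the x axis of carrier and the x axis of nest, either way round below 0.15 rad and contact force between the fingers and carrier below 0.2 N), for 0.2 s.
2. both modules are off the stand and in the air together (height (world z) of each of module_a, module_b above 0.045 m and contact force between the fingers and module_a above 0.5 N and contact force between the fingers and module_b above 0.5 N), for 0.2 s.
3. both modules lie flat in the carrier's pocket and are let go (horizontal distance between each of module_a, module_b and carrier below 0.015 m and z of module_a in the frame of carrier between 0.02 and 0.024 m and angle between the x axis of each of module_a, module_b and the x axis of carrier, either way round below 0.15 rad and z of module_b in the frame of carrier between 0.02 and 0.024 m and contact force between the fingers and module_a below 0.2 N and contact force between the fingers and module_b below 0.2 N), for 0.2 s.
4. the open frame stands on the carrier around the modules and is let go (horizontal distance between carrier and nest below 0.008 m and z of carrier in the frame of nest between 0.006 and 0.01 m and angle between the x axis of carrier and the x axis of nest, either way round below 0.15 rad and horizontal distance between each of module_a, module_b and carrier below 0.015 m and z of module_a in the frame of carrier between 0.02 and 0.024 m and angle between the x axis of each of module_a, module_b, frame and the x axis of carrier, either way round below 0.15 rad and z of module_b in the frame of carrier between 0.02 and 0.024 m and horizontal distance between frame and carrier below 0.008 m and z of frame in the frame of carrier between 0.016 and 0.02 m and contact force between the fingers and frame below 0.2 N), for 0.2 s.
At the end, for the whole second after the job is handed in: Carrier in nest, frame and cover on carrier, each centred within 8 mm; both modules in the pocket, within 15 mm of the carrier's centre; heights within 2 mm of fully seated, long axes parallel within 0.15 rad, cover level within 0.06 rad; all let go and at rest (horizontal distance between carrier and nest below 0.008 m and z of carrier in the frame of nest between 0.006 and 0.01 m and angle between the x axis of carrier and the x axis of nest, either way round below 0.15 rad and horizontal distance between each of module_a, module_b and carrier below 0.015 m and z of module_a in the frame of carrier between 0.02 and 0.024 m and angle between the x axis of each of module_a, module_b, frame, cover and the x axis of carrier, either way round below 0.15 rad and z of module_b in the frame of carrier between 0.02 and 0.024 m and horizontal distance between each of frame, cover and carrier below 0.008 m and z of frame in the frame of carrier between 0.016 and 0.02 m and z of cover in the frame of carrier between 0.039 and 0.043 m and angle between cover's own z axis and vertical below 0.06 rad and linear speed of each of carrier, module_a, module_b, frame, cover below 0.02 m/s); the robot touches nothing.
It fails at once if the parts bin is pushed more than 20 mm (distance of parts_bin from where it was at the start of the episode above 0.02 m).
It fails at once if the phone is pushed more than 20 mm (distance of phone from where it was at the start of the episode above 0.02 m).
It fails at once if the screwdriver is pushed more than 20 mm (distance of screwdriver from where it was at the start of the episode above 0.02 m).
It also fails if it takes over 120 s, if anything falls off the work surface, if the arm or the gripper's body presses on something with over 40 N, if the wrist force passes 120 N, or if a joint passes its speed limit or range.

ROBOT

A 6-joint arm with a two-finger parallel gripper is mounted at the origin on the work surface. World frame = base frame: x ahead of the robot, y to its left, z up, the work surface at z = 0. Lengths are in mm, angles in rad, forces in N, time in s.
With the tool pointing down it reaches from about 375 to 925 mm from the base axis. Payload 5.7 kg.
Tool frame: the origin (TCP) lies midway between the tips of the shut fingers; the grasp point (between the pads) lies bot.grip_point_offset behind it (bot.grip_point_offset is the distance from the TCP to the grasp point, in mm); z points along the fingers, y is the line along which they close (so a half turn about z gives the same grasp; the last joint's range is limited). The gripper opens to 85 mm and grips with 20 to 120 N. Pads are 22 mm wide; open, the fingers measure 114 mm over their backs; the gripper's body (76 mm by 85 mm) begins 54 mm behind the grasp point. The pads swing forward as they close: fully open they stand 13 mm farther back than shut.
Start: joints at [-1.398, 0.359, 1.51, -0, 1.272, -0.115], TCP at [170.291, -575.295, 231.267] pointing down, gripper open.
Joint ranges: [-2.97, 2.97], [-1.01, 2.36], [0.21, 2.38], [-0.96, 4.11], [0.2, 2.71], [-2.98, 2.98]. Speed limits (rad/s): [2.39, 2.39, 3.14, 3.14, 3.14, 3.14].

INTERFACE

Orientations are given as a unit quaternion [x, y, z, w].
In Python, from cell import bot, vision, status, finish_job gives the robot as it stands (bot), with the cameras (vision), the job as plain functions and the readings (status).
- The arm moves only by the tool run_rows, called after "Call:" as name(argument=value, ...) on one line, values as JSON. Schema: {"type":"object","properties":{"plan":{"type":"object","properties":{"motion":{"type":"array","items":{"type":"array","items":{"type":"number"},"minItems":7,"maxItems":7},"minItems":1,"maxItems":8}},"additionalProperties":false,"required":["motion"]},"grip_force":{"type":"number"},"only":{"type":"string"},"quiet":{"type":"boolean"},"lines":{"type":"string"}},"required":["plan"],"additionalProperties":false}. plan is an object whose key "motion" holds a list of rows, 1 to 8 of them, each of 7 numbers: the finger opening in mm, then dx, dy, dz in mm, then a rotation vector rx, ry, rz in rad; each row shifts and turns the commanded pose from where the row before left it, along the tool's axes as they then stand; what a row does not reach is not made up. A row lasts 1/10 s, in which the tool goes at most 50 mm and 0.15 rad, less where a joint would pass 70% of its speed; a pose out of reach is approached as far as the arm can. The fingers move at their own pace and stop on an object; grip_force is the grip in N (left out, the last holds). Time passes only in rows, so rows that do not move let the fingers close. The tool returns the time, the measured TCP pose, the force, the opening and the grip force at its end. only (a regular expression) keeps the lines of the reply that match it, lines (a string "A,B") keeps lines A to B, and quiet returns only ok. Input that does not fit is refused with a message, and nothing moves.
- status.get_obs(): the state, without advancing time (a new reading comes with each control period).
- vision.read_camera(name): name is "scene" or "top" or "wrist"; returns a dict with "pixels" (400x640x3 uint8, blue, green, red), "z_map" (400x640 float32, mm along the optical axis (not along the pixel's ray), 0 where there is no reading), "mtx" (3x3 intrinsics, pixels), "rvec" (rotation vector, rad) and "tvec" (3), from world to camera coordinates, as OpenCV has them. Camera axes: x right, y down, z forward; pixel columns grow to the right and rows downward; lengths in mm; the calibration is good to about 2 mm. A picture is of the moment at which its call begins.
- finish_job(): hands the job in; it is judged then, once.
The state is a dict: "time": time; "joint_positions": joint angles; "joint_velocities": joint speeds; "tau": joint torques, N m; "tool_pos": TCP position; "tcp_rot": TCP orientation; "contact_force": force on the tool from outside, world axes, zero at the start; "torque": the same for the moment, N m; "gripper_width": finger opening in mm; "finger_force": force on a finger pad.
Only numpy, scipy, OpenCV 4.12 (cv2) and the standard library are available. Lean on these libraries where they do the work, as an engineer would, in place of code of your own. Each camera call takes 0.05 s, during which the arm holds its last target. There are 200 camera calls.

## Working session

There is one attempt and no reset: what is moved stays moved. The work goes in short steps, Python scripts to look and compute and a tool call to move; the robot and the scene stay as the last step left them, time stands still between calls to the robot, and variables do not carry over. Pictures are saved under pics/ and viewed, at most 14 in all, crops included, and the job is handed in when it is done.

```bash
ls; mkdir -p pics
```

Run:
```python
from cell import bot, vision, status, finish_job
import cv2,numpy as np
print(bot.grip_point_offset)
o=status.get_obs();print(o)
for n in ["scene","top"]:
    d=vision.read_camera(n);cv2.imwrite(f"pics/{n}0.png",d["pixels"]);np.savez(f"{n}0.npz",**d)
    print(n,d["mtx"],d["rvec"],d["tvec"])
```

```text
cell.py
pics
18.700000000000003
{'time': 0.0, 'joint_positions': array([-1.39807966e+00,  3.59501375e-01,  1.51143613e+00,  2.10791800e-05,
        1.27248078e+00, -1.15115853e-01]), 'joint_velocities': array([ 0.00016456,  0.00082803,  0.00157088, -0.00115791, -0.00142855,
        0.00065458]), 'tau': array([-1.80949060e-03, -5.27627206e+01, -2.78625119e+01, -2.65781418e-04,
        1.31826417e-02,  8.15328434e-06]), 'tool_pos': array([ 170.19908696, -574.65214375,  230.45432837]), 'tcp_rot': array([ 9.89661950e-01,  1.43416844e-01, -1.62187511e-05, -9.12727160e-04]), 'contact_force': array([-0.11331036, -0.2190696 ,  0.36121641]), 'torque': array([-0.01474385,  0.03324485, -0.03352277]), 'finger_force': 0.0, 'gripper_width': 84.91674625654397}
scene [[378.84049659   0.         326.53036828]
 [  0.         378.84049659 200.04076659]
 [  0.           0.           1.        ]] [ 2.16665851  0.66540426 -0.32602041] [-485.38862296 -173.60198699 1246.53195643]
top [[367.92349333   0.         319.80599196]
 [  0.         367.92349333 198.9959132 ]
 [  0.           0.           1.        ]] [ 2.15354076 -2.12781433  0.17759528] [   3.81919749  597.87083861 1050.42326939]
```

View pics/top0.png

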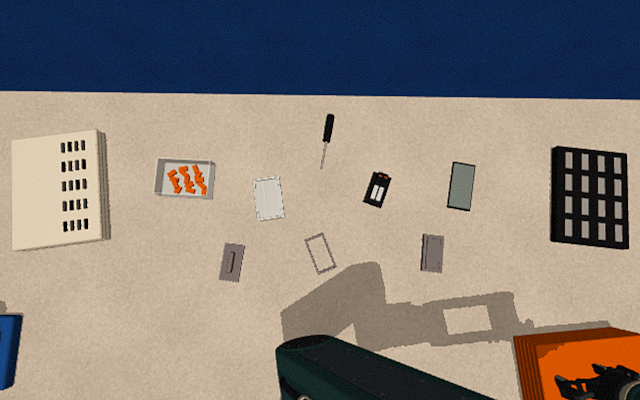

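View pics/scene0.png

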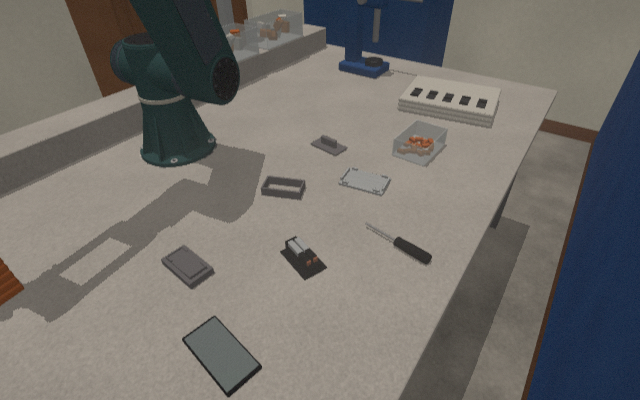

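The top view shows the nest at (269,198), cover (232,262), frame (320,253), rack with modules (377,189), carrier (432,253), bin (185,179), screwdriver (327,140) and phone (461,186). The scene view agrees.

Create h.py:
```python
import cv2,numpy as np
from scipy.spatial.transform import Rotation as R
def cloud(d):
    z=d["z_map"].astype(float); v,u=np.mgrid[:400,:640]; K=d["mtx"]
    c=np.dstack([(u-K[0,2])/K[0,0]*z,(v-K[1,2])/K[1,1]*z,z])
    M=cv2.Rodrigues(np.asarray(d["rvec"]).reshape(3))[0]
    p=(c-np.asarray(d["tvec"]).reshape(3))@M; p[z==0]=np.nan
    return p
def rect(p,x,y,r,z0,z1):
    """min-area rectangle (cx,cy,long,short,angle of long axis) of the points near x,y between heights"""
    m=(np.hypot(p[...,0]-x,p[...,1]-y)<r)&(p[...,2]>z0)&(p[...,2]<z1)
    q=p[m]; 
    if len(q)<5: return None
    (cx,cy),(w,h),a=cv2.minAreaRect(q[:,:2].astype(np.float32))
    if w<h: w,h,a=h,w,a+90
    a=np.radians((a+90)%180-90)
    return np.round([cx,cy,w,h,a,np.median(q[:,2]),len(q)],3)
def tool(dst,yaw):
    """shift in tool axes from the measured pose to TCP dst with tool x at world angle yaw (mod pi), pointing down"""
    from cell import bot, vision, status, finish_job
    o=status.get_obs(); r=R.from_quat(o["tcp_rot"]); X=r.as_matrix()[:,0]
    cur=np.arctan2(X[1],X[0]); dy=(yaw-cur+np.pi/2)%np.pi-np.pi/2
    best=R.from_euler('z',cur+dy)*R.from_euler('x',np.pi)
    print("t",round(o["time"],2),"tcp",o["tool_pos"].round(1),"yaw",round(cur,3),"j6",round(o["joint_positions"][5],2),
      "| d",r.inv().apply(np.array(dst)-o["tool_pos"]).round(1),"rot",(r.inv()*best).as_rotvec().round(3),"w",round(o["gripper_width"],1),"F",np.round(o["contact_force"],1),"world d",(np.array(dst)-o["tool_pos"]).round(1))
```

Run:
```python
import numpy as np
from h import *
px={"nest":(269,198),"rack":(377,189),"carrier":(432,253),"frame":(308,252),"cover":(232,262),"phone":(461,186),"screw":(327,130),"bin":(185,179)}
for n in ["top","scene"]:
    p=cloud(dict(np.load(n+"0.npz")))
    f=np.abs(p[...,2])<12; print(n,"bench",np.nanmedian(p[f][:,2]))
    if n=="top": c={k:p[v[1],v[0]] for k,v in px.items()}
    for k,v in c.items():
        print(k,rect(p,v[0],v[1],95,5,80), {"carrier":rect(p,v[0],v[1],95,14,60),"rack":rect(p,v[0],v[1],80,31,60),"cover":rect(p,v[0],v[1],80,20,60),"frame":rect(p,v[0],v[1],85,15,60)}.get(k))
from cell import bot, vision, status, finish_job
d=vision.read_camera("wrist");o=status.get_obs()
M=cv2.Rodrigues(np.asarray(d["rvec"]).reshape(3))[0]
C=-M.T@np.asarray(d["tvec"]).reshape(3)
r=R.from_quat(o["tcp_rot"]).inv()
print("wrist cam in tool",r.apply(C-o["tool_pos"]),"axes in tool\n",r.apply(M).round(2),d["mtx"])
```

```text
top bench 1.1264765291951606
nest [ 609.884  171.131  172.729  169.526   -1.549    9.557 1176.   ] None
rack [ 6.37227e+02 -1.66375e+02  1.71966e+02  1.67511e+02 -3.88000e-01
  2.46050e+01  5.69000e+02] [ 6.37683e+02 -1.65466e+02  9.95870e+01  3.11020e+01 -3.41000e-01
  3.67810e+01  2.41000e+02]
carrier None None
frame [444.811  32.83  177.308 154.539   0.67   25.698 287.   ] [4.39190e+02 8.75000e+00 1.09848e+02 5.98930e+01 3.94000e-01 2.69490e+01
 1.80000e+02]
cover [4.03535e+02 2.63916e+02 1.73594e+02 1.72841e+02 5.88000e-01 1.01340e+01
 8.06000e+02] [ 4.10072e+02  2.75226e+02  5.87200e+01  1.47510e+01 -1.25000e-01
  3.47210e+01  1.15000e+02]
phone [ 6.52964e+02 -4.22096e+02  1.77093e+02  1.71003e+02 -8.70000e-01
  9.27900e+00  1.11600e+03] None
screw [826.552  -7.385 179.352 168.231  -0.942  20.254 371.   ] None
bin [ 6.62665e+02  4.23753e+02  1.75326e+02  1.63745e+02 -4.90000e-02
  2.17930e+01  1.80900e+03] None
scene bench -0.014220183834399665
nest [6.03270e+02 1.75656e+02 1.30057e+02 1.03024e+02 1.50000e-01 8.01400e+00
 8.45000e+02] None
rack [ 6.36309e+02 -1.72314e+02  1.0645
[... 396 characters left out ...]
2  6.14730e+01 -8.50000e-02
  9.76800e+00  3.71000e+02] [ 4.10741e+02  2.71506e+02  5.75140e+01  1.59200e+01 -1.08000e-01
  3.10200e+01  9.80000e+01]
phone [ 6.51716e+02 -4.31434e+02  1.50474e+02  7.21490e+01 -1.70000e-01
  8.36800e+00  3.16300e+03] None
screw [ 8.01408e+02 -1.35780e+01  1.51630e+02  2.45040e+01 -1.37000e-01
  2.04970e+01  5.01000e+02] None
bin [ 659.706  420.471  168.695  112.715    1.527   32.033 1469.   ] None
wrist cam in tool [  75.33750196    0.25673924 -142.40752577] axes in tool
 [[ 0.    1.    0.  ]
 [-0.95  0.   -0.3 ]
 [-0.3  -0.    0.95]] [[313.34239973   0.         316.74770485]
 [  0.         313.34239973 200.74704115]
 [  0.           0.           1.        ]]
```

Run:
```python
import numpy as np
from h import *
p=cloud(dict(np.load("scene0.npz")))
q=p[265,188];print(q)
print(rect(p,q[0],q[1],80,5,60),rect(p,q[0],q[1],80,20,60))
tool([q[0]-20,q[1],200],0.0)
```

```text
[ 454.48360496 -334.36475178   23.73786293]
[ 4.42697e+02 -3.31458e+02  1.12984e+02  6.06140e+01 -9.40000e-02
  2.06950e+01  1.22100e+03] [ 4.46667e+02 -3.34236e+02  1.04896e+02  5.68680e+01 -1.37000e-01
  2.22870e+01  6.69000e+02]
t 0.15 tcp [ 170.2 -574.8  230.6] yaw 0.288 j6 -0.12 | d [ 321.6 -155.5   30.9] rot [-0.001  0.     0.288] w 84.9 F [-0.6  0.2 -1. ] world d [264.3 240.4 -30.6]
```

Call:
run_rows(plan={"motion": [[85, 40, -20, 4, 0, 0, 0], [85, 40, -20, 4, 0, 0, 0], [85, 40, -20, 4, 0, 0, 0], [85, 40, -20, 4, 0, 0, 0], [85, 40, -20, 4, 0, 0, 0], [85, 40, -20, 4, 0, 0, 0], [85, 40, -20, 4, 0, 0, 0], [85, 40, -20, 4, 0, 0, 0]]}, grip_force=60)

```text
time: 0.95
tool_pos: [432.7, -329.5, 199.0]
tcp_rot: [0.99, 0.143, -0.0, -0.0]
contact_force: [0.6, -1.3, -0.9]
gripper_width: 85.5
finger_force: 0.0
```

Call:
run_rows(plan={"motion": [[85, 0, 0, 0, 0, 0, 0.13], [85, 0, 0, 0, 0, 0, 0.13], [85, 0, 0, 0, 0, 0, 0.12], [85, 0, 0, 0, 0, 0, 0]]})

```text
time: 1.35
tool_pos: [431.7, -330.6, 199.0]
tcp_rot: [0.999, -0.046, -0.0, -0.0]
contact_force: [0.0, 0.3, 0.4]
gripper_width: 85.3
finger_force: 0.0
```

Run:
```python
from h import *
from cell import bot, vision, status, finish_job
d=vision.read_camera("wrist");cv2.imwrite("pics/w1.png",d["pixels"]);p=cloud(d)
for z in [(5,60),(15,21),(20,60),(23.5,40)]: print(rect(p,443,-331,80,*z))
tool([443,-331,200],-.09)
```

```text
[ 4.40631e+02 -3.29998e+02  1.10196e+02  6.00020e+01 -1.02000e-01
  2.12750e+01  5.89700e+03]
[ 4.40621e+02 -3.29983e+02  1.10182e+02  5.99950e+01 -1.02000e-01
  1.79460e+01  2.59000e+03]
[ 4.40707e+02 -3.28926e+02  9.23970e+01  4.97860e+01 -9.00000e-02
  2.19970e+01  3.60000e+03]
[ 4.40609e+02 -3.30097e+02  9.23050e+01  4.20010e+01 -1.00000e-01
  2.47960e+01  5.03000e+02]
t 1.4 tcp [ 431.6 -330.8  199.1] yaw -0.089 j6 0.88 | d [11.3 -0.8 -0.9] rot [-0.     0.     0.001] w 85.1 F [ 0.2 -0.4  0.6] world d [11.4 -0.2  0.9]
```

View pics/w1.png

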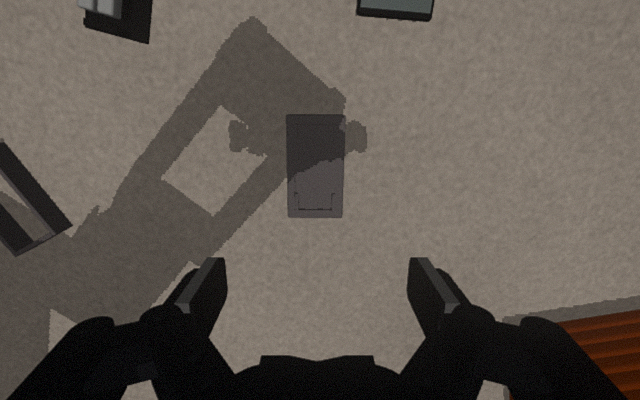

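The wrist view shows the carrier clearly at about (316,165). It measures 110.2 x 60.0 mm, centred at (440.6, -330.0) with yaw -0.101. Next I go down to it.

Call:
run_rows(plan={"motion": [[85, 9, -1.6, 40, 0, 0, 0.012], [85, 0, 0, 40, 0, 0, 0], [85, 0, 0, 40, 0, 0, 0], [85, 0, 0, 40, 0, 0, 0], [85, 0, 0, 25, 0, 0, 0], [85, 0, 0, 15, 0, 0, 0], [85, 0, 0, 0, 0, 0, 0]]})

```text
time: 2.1
tool_pos: [439.3, -329.1, -2.9]
tcp_rot: [0.999, -0.051, -0.002, -0.002]
contact_force: [0.4, 0.1, 0.2]
gripper_width: 84.6
finger_force: 0.0
```

Run:
```python
from h import *
tool([440.6,-330,-3],-.101)
```

```text
t 2.1 tcp [ 439.3 -329.1   -2.9] yaw -0.102 j6 0.9 | d [1.4 0.8 0.1] rot [-0.003  0.004 -0.001] w 84.6 F [0.4 0.1 0.2] world d [ 1.3 -0.9 -0.1]
```

Call:
run_rows(plan={"motion": [[85, 1.4, 0.8, 0, 0, 0, 0], [56, 0, 0, 0, 0, 0, 0], [56, 0, 0, 0, 0, 0, 0], [56, 0, 0, 0, 0, 0, 0], [56, 0, 0, 0, 0, 0, 0], [56, 0, 0, 0, 0, 0, 0]]}, grip_force=60)

```text
time: 2.7
tool_pos: [442.9, -331.9, 0.9]
tcp_rot: [0.999, -0.052, 0.001, 0.001]
contact_force: [-0.6, 0.2, 6.3]
gripper_width: 58.6
finger_force: 64.5
```

Call:
run_rows(plan={"motion": [[56, 0, 0, -20, 0, 0, 0], [56, 0, 0, -40, 0, 0, 0], [56, 0, 0, -40, 0, 0, 0], [56, 0, 0, -40, 0, 0, 0], [56, 0, 0, 0, 0, 0, 0]]})

```text
time: 3.2
tool_pos: [445.2, -334.1, 145.5]
tcp_rot: [0.999, -0.052, 0.004, 0.004]
contact_force: [0.4, -0.0, -2.0]
gripper_width: 58.4
finger_force: 65.9
```

Run:
```python
from h import *
tool([570,174,137],.15)
```

```text
t 3.2 tcp [ 445.2 -334.1  145.5] yaw -0.104 j6 0.91 | d [  71.5 -518.3    5.5] rot [ 0.008 -0.008 -0.254] w 58.4 F [ 0.4 -0.  -2. ] world d [124.8 508.1  -8.5]
```

Call:
run_rows(plan={"motion": [[56, 3, -23, 0, 0, 0, 0], [56, 6, -47, 0, 0, 0, 0], [56, 6, -47, 0, 0, 0, 0], [56, 6, -47, 0, 0, 0, 0], [56, 6, -47, 0, 0, 0, 0], [56, 6, -47, 0, 0, 0, 0], [56, 6, -47, 0, 0, 0, 0], [56, 6, -47, 0, 0, 0, 0]]})

```text
time: 4.0
tool_pos: [523.0, 16.2, 139.0]
tcp_rot: [0.999, -0.052, -0.0, -0.0]
contact_force: [0.3, -0.6, -2.7]
gripper_width: 58.8
finger_force: 65.8
```

Call:
run_rows(plan={"motion": [[56, 6, -47, 0, 0, 0, 0], [56, 6, -47, 0, 0, 0, 0], [56, 6, -47, 0, 0, 0, 0], [56, 4, -23, 0, 0, 0, 0], [56, 0, 0, 0, 0, 0, -0.13], [56, 0, 0, 0, 0, 0, -0.12], [56, 0, 0, 0, 0, 0, 0]]})

```text
time: 4.7
tool_pos: [561.7, 175.3, 138.7]
tcp_rot: [0.997, 0.074, -0.001, 0.0]
contact_force: [-0.9, -0.6, -1.9]
gripper_width: 58.5
finger_force: 65.8
```

Run:
```python
from h import *
from cell import bot, vision, status, finish_job
tool([570,174,137],.15)
d=vision.read_camera("wrist");cv2.imwrite("pics/w2.png",d["pixels"]);np.savez("w2.npz",**d);p=cloud(d)
for z in [(6,13),(13,30),(5,30)]: print(rect(p,606,174,90,*z))
for z in [(140,175),(150,165),(160,200)]: print(rect(p,570,174,80,*z))
```

```text
t 4.7 tcp [561.7 175.3 138.7] yaw 0.148 j6 1.61 | d [8.  2.5 1.7] rot [-0.     0.001 -0.002] w 58.5 F [-0.9 -0.6 -1.9] world d [ 8.3 -1.3 -1.7]
[ 6.29855e+02  1.74925e+02  8.39830e+01  7.35380e+01 -1.41400e+00
  7.86300e+00  8.15000e+03]
[ 653.055  178.667   79.967   27.378   -1.412   17.145 1027.   ]
[ 6.30045e+02  1.74940e+02  8.39760e+01  7.38490e+01 -1.41500e+00
  7.97700e+00  9.22300e+03]
[5.63059e+02 1.75118e+02 1.03138e+02 8.60220e+01 1.61000e-01 1.59242e+02
 2.91210e+04]
[5.63048e+02 1.75184e+02 1.03138e+02 8.58890e+01 1.61000e-01 1.59204e+02
 2.72220e+04]
[ 5.62013e+02  1.74964e+02  1.09249e+02  9.33660e+01 -7.48000e-01
  1.86502e+02  1.71720e+04]
```

View pics/w2.png

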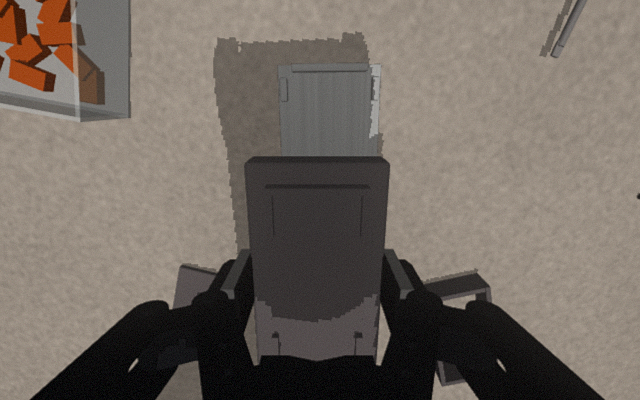

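The nest is at (330,110) beyond the held carrier, which is level between the fingers at about (317,230). I'll compute both poses.

Add to h.py:
```python
def held(p,x,y,yaw,z0,z1,xmin,xmax=90,ymax=34):
    """held part: offsets from x,y along yaw of far edge, and sides, from points ahead of the fingers"""
    c,s=np.cos(yaw),np.sin(yaw); dx,dy=p[...,0]-x,p[...,1]-y
    a,b=c*dx+s*dy,-s*dx+c*dy
    m=(a>xmin)&(a<xmax)&(np.abs(b)<ymax)&(p[...,2]>z0)&(p[...,2]<z1)
    A,B,Z=a[m],b[m],p[...,2][m]; bins=np.arange(xmin+2,A.max()-4,4)
    hi=[B[np.abs(A-t)<2].max() for t in bins]; lo=[B[np.abs(A-t)<2].min() for t in bins]
    bb=np.arange(-15,16,5); fe=[A[np.abs(B-t)<2.5].max() for t in bb]
    mid=(np.array(hi)+lo)/2
    print("far",np.mean(fe).round(2),"tilt far",np.polyfit(bb,fe,1)[0].round(3),"mid at",bins.mean(),mid.mean().round(2),"slope",np.polyfit(bins,mid,1)[0].round(3),"w",np.mean(np.array(hi)-lo).round(1),"z",np.median(Z).round(1))
```

Run:
```python
from h import *
p=cloud(dict(np.load("w2.npz")))
held(p,561.7,175.3,.148,152,158,16)
held(p,561.7,175.3,.148,157.5,161,16)
```

```text
far 52.44 tilt far 0.003 mid at 32.0 -0.4 slope -0.005 w 59.9 z 155.4
far 43.55 tilt far -0.002 mid at 28.0 -0.19 slope 0.01 w 39.2 z 159.5
```

Run:
```python
from h import *
for n in ["top","scene"]:
  p=cloud(dict(np.load(n+"0.npz")))
  for r in (76,80): print(n,rect(p,603,171,r,5,30),rect(p,603,171,r,12,30))
tool([604.7,171.2,50],.157)
```

```text
top [6.04088e+02 1.73909e+02 1.40852e+02 1.35695e+02 3.55000e-01 9.65800e+00
 1.13300e+03] [6.05705e+02 1.71416e+02 1.29849e+02 8.11270e+01 1.55000e-01 1.49230e+01
 2.40000e+02]
top [6.09016e+02 1.70345e+02 1.46965e+02 1.46274e+02 1.39000e-01 9.63600e+00
 1.14400e+03] [6.05735e+02 1.71693e+02 1.29788e+02 8.15970e+01 1.63000e-01 1.48310e+01
 2.41000e+02]
scene [6.03270e+02 1.75656e+02 1.30057e+02 1.03024e+02 1.50000e-01 8.01400e+00
 8.43000e+02] [6.04367e+02 1.69020e+02 1.29448e+02 8.44990e+01 1.58000e-01 1.58470e+01
 1.28000e+02]
scene [6.03270e+02 1.75656e+02 1.30057e+02 1.03024e+02 1.50000e-01 8.01400e+00
 8.45000e+02] [6.04367e+02 1.69020e+02 1.29448e+02 8.44990e+01 1.58000e-01 1.58470e+01
 1.28000e+02]
t 4.75 tcp [561.8 175.  138.8] yaw 0.144 j6 1.61 | d [42.  10.  88.8] rot [-0.     0.001 -0.013] w 58.4 F [ 0.3 -0.1 -1.6] world d [ 42.9  -3.8 -88.8]
```

Call:
run_rows(plan={"motion": [[56, 21, 5, 20, 0, 0, -0.013], [56, 22, 5, 30, 0, 0, 0], [56, 0, 0, 30, 0, 0, 0], [56, 0, 0, 20, 0, 0, 0], [56, 0, 0, 0, 0, 0, 0], [56, 0, 0, 0, 0, 0, 0]]})

```text
time: 5.35
tool_pos: [606.2, 171.4, 39.3]
tcp_rot: [0.997, 0.078, -0.0, -0.0]
contact_force: [0.6, 0.3, -1.9]
gripper_width: 58.1
finger_force: 65.7
```

```bash
python3 - <<'E'
from h import *
tool([605.3,171.2,11],.157)
E
```

```text
t 5.35 tcp [606.2 171.4  39.3] yaw 0.157 j6 1.58 | d [-0.9  0.  28.3] rot [-0.     0.001 -0.   ] w 58.1 F [ 0.6  0.3 -1.9] world d [ -0.9  -0.2 -28.3]
```

Call:
run_rows(plan={"motion": [[56, -0.9, 0, 14, 0, 0, 0], [56, 0, 0, 9, 0, 0, 0], [56, 0, 0, 4, 0, 0, 0], [56, 0, 0, 1, 0, 0, 0], [56, 0, 0, 0, 0, 0, 0]]})

```text
time: 5.85
tool_pos: [605.6, 171.6, 11.3]
tcp_rot: [0.997, 0.079, -0.0, -0.0]
contact_force: [0.2, 0.3, -1.9]
gripper_width: 58.5
finger_force: 65.9
```

Call:
run_rows(plan={"motion": [[56, 0, 0, 1, 0, 0, 0], [62, 0, 0, 0, 0, 0, 0], [70, 0, 0, 0, 0, 0, 0], [80, 0, 0, 0, 0, 0, 0], [85, 0, 0, -40, 0, 0, 0], [85, -20, 0, -40, 0, 0, 0], [85, -30, 0, -40, 0, 0, 0], [85, 0, 0, 0, 0, 0, 0]]})

```text
time: 6.65
tool_pos: [555.8, 163.8, 135.4]
tcp_rot: [0.997, 0.079, 0.003, -0.0]
contact_force: [1.3, 0.6, -0.1]
gripper_width: 85.4
finger_force: 0.0
```

Run:
```python
from h import *
from cell import bot, vision, status, finish_job
tool([600,170,137],.157)
d=vision.read_camera("wrist");cv2.imwrite("pics/w3.png",d["pixels"]);np.savez("w3.npz",**d);p=cloud(d)
for z in [(5,12),(22,28.5),(5,60),(29,40),(31.5,40)]: print(rect(p,603,171,80,*z))
```

```text
t 6.65 tcp [555.8 163.8 135.4] yaw 0.159 j6 1.58 | d [44.6  0.9 -1.3] rot [-0.    -0.005  0.002] w 85.4 F [ 1.3  0.6 -0.1] world d [44.2  6.2  1.6]
[6.02611e+02 1.70586e+02 1.29128e+02 8.43170e+01 1.59000e-01 7.87600e+00
 3.24700e+03]
[6.03085e+02 1.70972e+02 1.09406e+02 6.01420e+01 1.59000e-01 2.58340e+01
 4.09100e+03]
[6.02435e+02 1.70559e+02 1.29590e+02 8.43040e+01 1.59000e-01 2.61260e+01
 1.56810e+04]
[6.02913e+02 1.70925e+02 9.19500e+01 4.20460e+01 1.58000e-01 3.00640e+01
 5.93200e+03]
[6.02898e+02 1.70923e+02 9.19210e+01 4.20460e+01 1.58000e-01 3.27880e+01
 8.52000e+02]
```

View pics/w3.png

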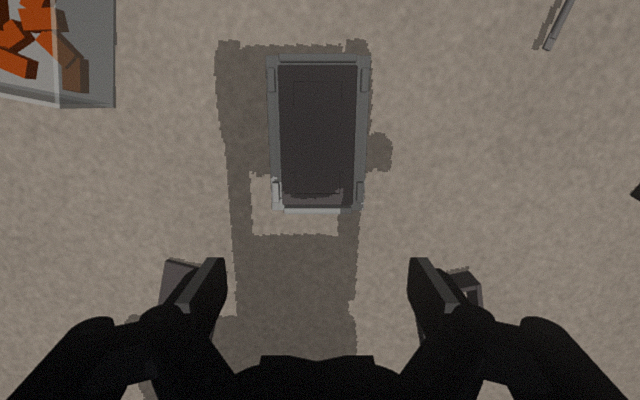

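The carrier at (318,130) is seated square in the nest, within 1 mm and with its slab top at 26 mm. Next are the modules.

Call:
run_rows(plan={"motion": [[85, -1, 23, 0, 0, 0, 0], [85, -2, 46, 0, 0, 0, 0], [85, -2, 46, 0, 0, 0, 0], [85, -2, 46, 0, 0, 0, 0], [85, -2, 46, 0, 0, 0, 0], [85, -2, 46, 0, 0, 0, 0], [85, -1, 46, 0, 0, 0, 0], [85, 0, 23, 0, 0, 0, 0]]})

```text
time: 7.5
tool_pos: [596.0, -160.4, 129.1]
tcp_rot: [0.997, 0.078, 0.0, 0.001]
contact_force: [0.8, 1.8, 0.4]
gripper_width: 84.8
finger_force: 0.0
```

Call:
run_rows(plan={"motion": [[85, 0, 0, 0, 0, 0, 0.13], [85, 0, 0, 0, 0, 0, 0.13], [85, 0, 0, 0, 0, 0, 0.13], [85, 0, 0, 0, 0, 0, 0.105], [85, 0, 0, 0, 0, 0, 0], [85, 0, 0, 0, 0, 0, 0]]})

```text
time: 8.1
tool_pos: [595.3, -156.3, 129.3]
tcp_rot: [0.986, -0.166, -0.001, -0.0]
contact_force: [0.8, -0.3, 0.7]
gripper_width: 85.3
finger_force: 0.0
```

Run:
```python
from h import *
from cell import bot, vision, status, finish_job
tool([637,-170,137],-.336)
d=vision.read_camera("wrist");cv2.imwrite("pics/w4.png",d["pixels"]);np.savez("w4.npz",**d);p=cloud(d)
for z in [(2.5,8),(31,50),(26.5,30),(2.5,50)]: print(rect(p,637,-169,80,*z))
```

```text
t 8.1 tcp [ 595.3 -156.3  129.3] yaw -0.333 j6 1.54 | d [43.9 -0.7 -7.7] rot [-0.     0.001  0.003] w 85.3 F [ 0.8 -0.3  0.7] world d [ 41.7 -13.7   7.7]
[ 6.29168e+02 -1.73278e+02  1.11265e+02  7.60840e+01 -3.33000e-01
  3.87300e+00  3.96700e+03]
[ 6.36276e+02 -1.67599e+02  7.73030e+01  3.09770e+01 -3.44000e-01
  3.56370e+01  3.68600e+03]
[ 6.35705e+02 -1.67331e+02  1.01232e+02  2.93280e+01 -3.40000e-01
  2.77580e+01  6.11000e+02]
[ 6.29168e+02 -1.73278e+02  1.11265e+02  7.60840e+01 -3.33000e-01
  2.26550e+01  8.88800e+03]
```

View pics/w4.png

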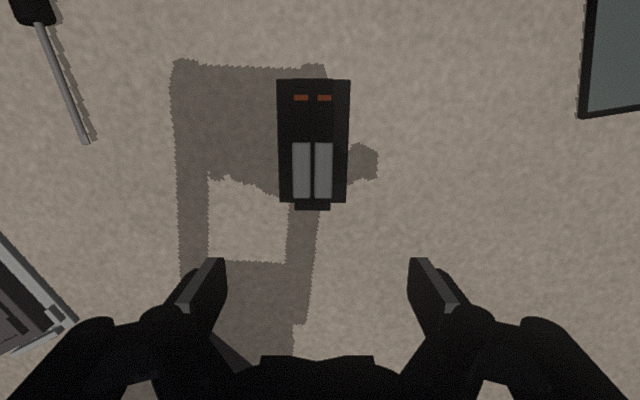

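The modules lie side by side on the rack at (313,150), aluminium ends toward me. They are centred at (636.3, -167.6) with yaw -0.341.

Call:
run_rows(plan={"motion": [[70, 20, -1.4, 20, 0, 0, 0.008], [60, 22.4, -1.5, 20, 0, 0, 0], [60, 0, 0, 30, 0, 0, 0], [60, 0, 0, 18, 0, 0, 0], [60, 0, 0, 0, 0, 0, 0], [60, 0, 0, 0, 0, 0, 0]]})

```text
time: 8.75
tool_pos: [636.1, -167.6, 42.1]
tcp_rot: [0.985, -0.171, -0.0, -0.0]
contact_force: [1.1, -0.6, -0.3]
gripper_width: 60.3
finger_force: 0.0
```

```bash
python3 - <<'E'
from h import *
tool([636.3,-167.6,25],-.341)
E
```

```text
t 8.75 tcp [ 636.1 -167.6   42.1] yaw -0.343 j6 1.55 | d [ 0.2 -0.  17.1] rot [-0.     0.001 -0.002] w 60.3 F [ 1.1 -0.6 -0.3] world d [  0.2  -0.  -17.1]
```

Call:
run_rows(plan={"motion": [[50, 0, 0, 9, 0, 0, 0], [45, 0, 0, 6, 0, 0, 0], [40, 0, 0, 2, 0, 0, 0], [40, 0, 0, 0, 0, 0, 0], [34, 0, 0, 0, 0, 0, 0]]}, grip_force=60)

```text
time: 9.25
tool_pos: [636.3, -167.7, 25.5]
tcp_rot: [0.985, -0.171, 0.0, -0.0]
contact_force: [0.1, -0.2, -1.2]
gripper_width: 34.1
finger_force: 0.0
```

Call:
run_rows(plan={"motion": [[26, 0, 0, 0, 0, 0, 0], [24, 0, 0, 0, 0, 0, 0], [24, 0, 0, 0, 0, 0, 0], [24, 0, 0, 0, 0, 0, 0], [24, 0, 0, 0, 0, 0, 0]]}, grip_force=60)

```text
time: 9.75
tool_pos: [636.6, -167.7, 26.0]
tcp_rot: [0.985, -0.171, 0.0, 0.0]
contact_force: [-0.6, 0.9, 4.6]
gripper_width: 26.8
finger_force: 59.7
```

Call:
run_rows(plan={"motion": [[24, 0, 0, -10, 0, 0, 0], [24, 0, 0, -25, 0, 0, 0], [24, 0, 0, -40, 0, 0, 0], [24, 0, 0, -30, 0, 0, 0], [24, 0, 0, 0, 0, 0, 0], [24, 0, 0, 0, 0, 0, 0]]}, grip_force=60)

```text
time: 10.35
tool_pos: [636.5, -167.8, 131.2]
tcp_rot: [0.985, -0.171, 0.001, 0.0]
contact_force: [0.1, -0.1, -0.7]
gripper_width: 25.9
finger_force: 59.3
```

Run:
```python
from h import *
from cell import bot, vision, status, finish_job
o=status.get_obs()
tool([602.9,170.9,130],.158)
d=vision.read_camera("wrist");cv2.imwrite("pics/w5.png",d["pixels"]);p=cloud(d)
x,y,z=o["tool_pos"];print(rect(p,x,y,80,z+6,z+14))
held(p,x,y,-.342,z+5,z+16,16,60,25)
```

```text
t 10.35 tcp [ 636.5 -167.8  131.2] yaw -0.344 j6 1.55 | d [-145.9 -307.5    1. ] rot [ 0.    -0.002 -0.502] w 25.9 F [ 0.1 -0.1 -0.7] world d [-33.6 338.7  -1.2]
[ 6.36887e+02 -1.67196e+02  8.10250e+01  5.11730e+01 -6.30000e-01
  1.40818e+02  8.59800e+03]
far 37.9 tilt far -0.13 mid at 26.0 -1.02 slope -0.006 w 27.5 z 140.6
```

View pics/w5.png

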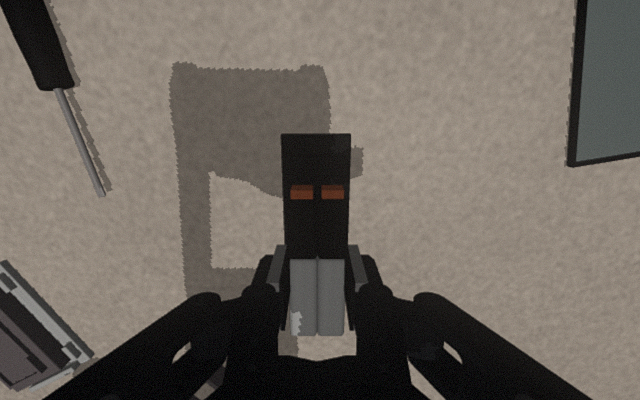

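Both modules are held level and flush at (316,230), with undersides about 4.6 mm below the TCP. I carry them to the nest.

Call:
run_rows(plan={"motion": [[24, -9.1, -19.2, 0, 0, 0, 0], [24, -18.2, -38.5, 0, 0, 0, 0], [24, -18.2, -38.5, 0, 0, 0, 0], [24, -18.2, -38.5, 0, 0, 0, 0], [24, -18.2, -38.5, 0, 0, 0, 0], [24, -18.2, -38.5, 0, 0, 0, 0], [24, -18.2, -38.5, 0, 0, 0, 0], [24, -18.2, -38.5, 0, 0, 0, 0]]})

```text
time: 11.2
tool_pos: [602.7, 152.7, 128.6]
tcp_rot: [0.985, -0.171, -0.002, 0.0]
contact_force: [0.7, -0.5, -1.1]
gripper_width: 26.4
finger_force: 59.3
```

Call:
run_rows(plan={"motion": [[24, -9.1, -19.2, 0, 0, 0, 0], [24, 0, 0, 0, 0, 0, -0.1], [24, 0, 0, 0, 0, 0, -0.14], [24, 0, 0, 0, 0, 0, -0.14], [24, 0, 0, 0, 0, 0, -0.122], [24, 0, 0, 30, 0, 0, 0], [24, 0, 0, 20, 0, 0, 0], [24, 0, 0, 0, 0, 0, 0]]})

```text
time: 12.0
tool_pos: [598.5, 171.5, 76.0]
tcp_rot: [0.997, 0.079, -0.005, 0.0]
contact_force: [0.2, -0.5, -1.5]
gripper_width: 26.1
finger_force: 59.4
```

Run:
```python
from h import *
tool([603.5,171.7,35.6],.158)
```

```text
t 12.0 tcp [598.5 171.5  76. ] yaw 0.158 j6 1.58 | d [ 5.3  0.6 40.3] rot [-0.     0.009  0.   ] w 26.1 F [ 0.2 -0.5 -1.5] world d [  5.    0.2 -40.4]
```

Call:
run_rows(plan={"motion": [[24, 2, 0.3, 12, 0, 0, 0], [24, 0, 0, 8, 0, 0, 0], [24, 0, 0, 0, 0, 0, 0], [24, 0, 0, 0, 0, 0, 0]]})

```text
time: 12.4
tool_pos: [605.2, 171.4, 60.5]
tcp_rot: [0.997, 0.079, 0.0, -0.0]
contact_force: [-0.0, -0.5, -1.5]
gripper_width: 26.3
finger_force: 59.4
```

Run:
```python
from h import *
from cell import bot, vision, status, finish_job
tool([603.5,171.7,35.6],.158)
d=vision.read_camera("wrist");p=cloud(d);o=status.get_obs()
x,y,z=o["tool_pos"]
held(p,x,y,.158,z+5,z+16,18,60,25)
held(p,x,y,.158,28,34,44,60,30)
```

```text
t 12.4 tcp [605.2 171.4  60.5] yaw 0.158 j6 1.58 | d [-1.6 -0.5 24.9] rot [-0. -0. -0.] w 26.3 F [-0.  -0.5 -1.5] world d [ -1.7   0.3 -24.9]
far 36.92 tilt far -0.008 mid at 26.0 -0.29 slope -0.003 w 27.4 z 69.9Traceback (most recent call last):
  File "<stdin>", line 7, in <module>
  File "h.py", line 33, in held
    bb=np.arange(-15,16,5); fe=[A[np.abs(B-t)<2.5].max() for t in bb]
                                ~~~~~~~~~~~~~~~~~~~~~~^^
    return umr_maximum(a, axis, None, out, keepdims, initial, where)
ValueError: zero-size array to reduction operation maximum which has no identity
```

Call:
run_rows(plan={"motion": [[24, -0.2, 0, 10, 0, 0, 0], [24, 0, 0, 9, 0, 0, 0], [24, 0, 0, 4, 0, 0, 0], [24, 0, 0, 2, 0, 0, 0], [24, 0, 0, 0.6, 0, 0, 0], [24, 0, 0, 0, 0, 0, 0]]})

```text
time: 13.05
tool_pos: [604.9, 171.3, 34.7]
tcp_rot: [0.997, 0.079, 0.0, -0.0]
contact_force: [-0.0, -1.3, -0.5]
gripper_width: 26.5
finger_force: 59.4
```

Call:
run_rows(plan={"motion": [[28, 0, 0, 0, 0, 0, 0], [31, 0, 0, 0, 0, 0, 0], [36, 0, 0, 0, 0, 0, 0], [44, 0, 0, -3, 0, 0, 0], [50, 0, 0, -10, 0, 0, 0], [60, 0, 0, -40, 0, 0, 0], [85, -30, 0, -40, 0, 0, 0], [85, -20, 0, -10, 0, 0, 0]]})

```text
time: 13.85
tool_pos: [557.3, 163.8, 142.6]
tcp_rot: [0.997, 0.079, 0.003, -0.0]
contact_force: [0.9, -0.5, 0.9]
gripper_width: 84.8
finger_force: 0.0
```

Run:
```python
from h import *
from cell import bot, vision, status, finish_job
tool([470,10,137],.43)
d=vision.read_camera("wrist");cv2.imwrite("pics/w6.png",d["pixels"]);np.savez("w6.npz",**d);p=cloud(d)
for z in [(38,60),(22,28.5),(31.5,36)]: print(rect(p,603,171,80,*z))
```

```text
t 13.85 tcp [557.3 163.8 142.6] yaw 0.158 j6 1.58 | d [-110.5  138.2    4.8] rot [ 0.001 -0.007 -0.272] w 84.8 F [ 0.9 -0.5  0.9] world d [ -87.3 -153.8   -5.6]
[6.04017e+02 1.71032e+02 7.76440e+01 2.80050e+01 1.59000e-01 4.36130e+01
 3.64300e+03]
[6.03518e+02 1.71020e+02 1.09487e+02 6.01970e+01 1.58000e-01 2.57920e+01
 3.83500e+03]
[6.03170e+02 1.71004e+02 9.16020e+01 4.21080e+01 1.59000e-01 3.27870e+01
 7.76000e+02]
```

View pics/w6.png

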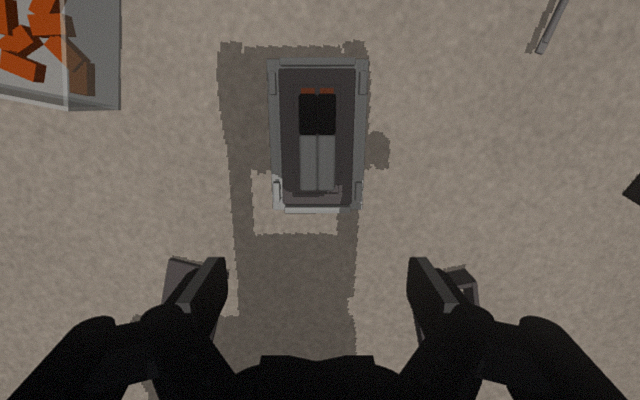

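The modules at (318,140) lie flat in the pocket, within 1 mm of centre. Next is the frame.

Call:
run_rows(plan={"motion": [[85, -15, 12, 0, 0, 0, 0], [85, -30, 24.6, 0, 0, 0, 0], [85, -30, 24.6, 0, 0, 0, 0], [85, -30, 24.6, 0, 0, 0, 0], [85, -30, 24.6, 0, 0, 0, 0], [85, -30, 24.6, 0, 0, 0, -0.1], [85, -14, 12, 0, 0, 0, -0.15], [85, 0, 0, 0, 0, 0, 0]]})

```text
time: 14.7
tool_pos: [401.8, -12.2, 138.0]
tcp_rot: [0.979, 0.203, -0.0, -0.0]
contact_force: [-0.5, 0.1, 0.1]
gripper_width: 85.0
finger_force: 0.0
```

Run:
```python
from h import *
from cell import bot, vision, status, finish_job
d=vision.read_camera("wrist");np.savez("w7.npz",**d);p=cloud(d)
for z in [(20,32),(5,32)]:
  for r in (66,70): print(rect(p,438.5,6,r,*z))
tool([438.5,6,3],.41)
```

```text
[4.35400e+02 7.87100e+00 1.09978e+02 6.01570e+01 3.95000e-01 2.56360e+01
 2.69200e+03]
[4.35400e+02 7.87100e+00 1.09978e+02 6.01570e+01 3.95000e-01 2.56360e+01
 2.69200e+03]
[4.35400e+02 7.87100e+00 1.09978e+02 6.01570e+01 3.95000e-01 2.53470e+01
 3.42900e+03]
[4.35400e+02 7.87100e+00 1.09978e+02 6.01570e+01 3.95000e-01 2.53470e+01
 3.42900e+03]
t 14.75 tcp [403.3 -11.6 138.1] yaw 0.403 j6 0.97 | d [ 39.2  -2.4 135.2] rot [ 0.    -0.001 -0.007] w 85.1 F [ 0.7  0.5 -0.6] world d [  35.2   17.6 -135.1]
```

Call:
run_rows(plan={"motion": [[85, 18, -2.7, 20, 0, 0, 0.008], [85, 19, -2.7, 40, 0, 0, 0], [85, 0, 0, 40, 0, 0, 0], [85, 0, 0, 22, 0, 0, 0], [85, 0, 0, 10, 0, 0, 0], [85, 0, 0, 0, 0, 0, 0], [85, 0, 0, 0, 0, 0, 0]]}, grip_force=50)

```text
time: 15.45
tool_pos: [436.2, 8.8, 6.3]
tcp_rot: [0.98, 0.198, 0.001, 0.0]
contact_force: [0.4, -0.4, 0.3]
gripper_width: 85.0
finger_force: 0.0
```

```bash
python3 - <<'E'
from h import *
tool([435.4,7.9,6],.395)
E
```

```text
t 15.45 tcp [436.2   8.8   6.3] yaw 0.399 j6 1.03 | d [-1.1  0.5  0.3] rot [ 0.    -0.001  0.004] w 85.0 F [ 0.4 -0.4  0.3] world d [-0.8 -0.9 -0.3]
```

Call:
run_rows(plan={"motion": [[75, -1, 0.5, 0, 0, 0, 0.004], [65, 0, 0, 0, 0, 0, 0], [56, 0, 0, 0, 0, 0, 0], [56, 0, 0, 0, 0, 0, 0], [56, 0, 0, 0, 0, 0, 0]]}, grip_force=50)

```text
time: 15.95
tool_pos: [435.2, 7.5, 7.0]
tcp_rot: [0.981, 0.196, 0.001, 0.0]
contact_force: [-1.4, -0.0, 10.5]
gripper_width: 59.1
finger_force: 52.0
```

Call:
run_rows(plan={"motion": [[56, 0, 0, -20, 0, 0, 0], [56, 0, 0, -40, 0, 0, 0], [56, 0, 0, -40, 0, 0, 0], [56, 0, 0, -30, 0, 0, 0], [56, 0, 0, 0, 0, 0, 0], [56, 0, 0, 0, 0, 0, 0]]})

```text
time: 16.55
tool_pos: [434.9, 7.6, 136.6]
tcp_rot: [0.981, 0.196, 0.001, 0.0]
contact_force: [-0.7, 0.0, -0.3]
gripper_width: 58.7
finger_force: 55.5
```

Run:
```python
from h import *
from cell import bot, vision, status, finish_job
d=vision.read_camera("wrist");p=cloud(d);o=status.get_obs();cv2.imwrite("pics/w8.png",d["pixels"])
x,y,z=o["tool_pos"]
tool([605,171.3,140],.158)
held(p,x,y,.395,z+15,z+24,20,70)
```

```text
t 16.6 tcp [434.    7.7 135.6] yaw 0.396 j6 1.03 | d [220.9 -85.1  -4.3] rot [-0.    -0.     0.238] w 58.6 F [-0.2 -0.1 -0.7] world d [171.  163.6   4.4]
far 56.25 tilt far -0.001 mid at 36.0 -0.39 slope 0.001 w 59.8 z 155.2
```

Call:
run_rows(plan={"motion": [[56, 18, -7, 0, 0, 0, 0], [56, 36.4, -14.4, 0, 0, 0, 0], [56, 36.4, -14.4, 0, 0, 0, 0], [56, 36.4, -14.4, 0, 0, 0, 0], [56, 36.4, -14.4, 0, 0, 0, 0], [56, 36.4, -14.4, 0, 0, 0, 0], [56, 18, -7, 0, 0, 0, 0], [56, 0, 0, 0, 0, 0, 0.12]]})

```text
time: 17.4
tool_pos: [603.7, 173.0, 133.3]
tcp_rot: [0.991, 0.137, -0.001, -0.0]
contact_force: [-0.7, 0.2, -0.1]
gripper_width: 58.6
finger_force: 55.5
```

Call:
run_rows(plan={"motion": [[56, 0, 0, 20, 0, 0, 0.118], [56, 0, 0, 25, 0, 0, 0], [56, 0, 0, 10, 0, 0, 0], [56, 0, 0, 0, 0, 0, 0], [56, 0, 0, 0, 0, 0, 0]]})

```text
time: 17.9
tool_pos: [602.2, 170.9, 80.3]
tcp_rot: [0.997, 0.079, -0.001, -0.0]
contact_force: [-0.1, 0.2, 0.3]
gripper_width: 58.9
finger_force: 55.5
```

Run:
```python
from h import *
from cell import bot, vision, status, finish_job
d=vision.read_camera("wrist");p=cloud(d);o=status.get_obs()
x,y,z=o["tool_pos"]
tool([601.9,171.2,32.4],.158)
held(p,x,y,.158,z+15,z+24,20,70)
```

```text
t 17.95 tcp [602.8 171.1  81.1] yaw 0.158 j6 1.58 | d [-0.9 -0.2 48.7] rot [-0. -0. -0.] w 58.8 F [-0.1  0.1 -0.5] world d [ -0.9   0.1 -48.7]
far 54.84 tilt far 0.001 mid at 36.0 -0.36 slope 0.003 w 60.0 z 98.7
```

Call:
run_rows(plan={"motion": [[56, 0.4, 0, 20, 0, 0, 0], [56, 0, 0, 15, 0, 0, 0], [56, 0, 0, 7, 0, 0, 0], [56, 0, 0, 2, 0, 0, 0], [56, 0, 0, 0, 0, 0, 0]]})

```text
time: 18.45
tool_pos: [602.8, 171.1, 36.7]
tcp_rot: [0.997, 0.079, -0.0, -0.0]
contact_force: [0.3, 0.1, 0.5]
gripper_width: 58.8
finger_force: 55.5
```

Call:
run_rows(plan={"motion": [[56, 0, 0, 1.5, 0, 0, 0], [56, 0, 0, 1, 0, 0, 0], [56, 0, 0, 0, 0, 0, 0], [56, 0, 0, 0, 0, 0, 0]]})

```text
time: 18.85
tool_pos: [603.0, 171.2, 34.5]
tcp_rot: [0.997, 0.079, 0.0, -0.0]
contact_force: [0.1, 0.8, -0.0]
gripper_width: 58.5
finger_force: 55.5
```

Call:
run_rows(plan={"motion": [[56, 0, 0, 1, 0, 0, 0], [56, 0, 0, 0.5, 0, 0, 0], [56, 0, 0, 0, 0, 0, 0]]})

```text
time: 19.15
tool_pos: [603.0, 171.2, 33.1]
tcp_rot: [0.997, 0.079, 0.0, -0.0]
contact_force: [-1.6, 0.5, 3.6]
gripper_width: 58.9
finger_force: 55.8
```

Run:
```python
from h import *
from cell import bot, vision, status, finish_job
d=vision.read_camera("wrist");p=cloud(d);o=status.get_obs()
x,y,z=o["tool_pos"]; tool([603,171,33],.158)
held(p,x,y,.158,z+13,z+24,20,70)
```

```text
t 19.2 tcp [603.  171.2  33.1] yaw 0.158 j6 1.58 | d [-0.   0.2  0.1] rot [-0. -0. -0.] w 58.7 F [-1.5  0.8  4.5] world d [ 0.  -0.2 -0.1]
far 55.48 tilt far 0.001 mid at 36.0 -0.3 slope 0.004 w 59.9 z 51.7
```

Contact is made and the frame top is at 51.7 mm, where 52 is seated, so I release it.

Call:
run_rows(plan={"motion": [[60, 0, 0, 0, 0, 0, 0], [66, 0, 0, 0, 0, 0, 0], [76, 0, 0, 0, 0, 0, 0], [85, 0, 0, -10, 0, 0, 0], [85, 0, 0, -40, 0, 0, 0], [85, -25, 0, -40, 0, 0, 0], [85, -25, 0, -25, 0, 0, 0], [85, 0, 0, 0, 0, 0, 0]]})

```text
time: 20.0
tool_pos: [552.7, 163.4, 151.9]
tcp_rot: [0.997, 0.079, 0.002, -0.0]
contact_force: [0.6, 0.9, -1.0]
gripper_width: 85.0
finger_force: 0.0
```

Run:
```python
from h import *
from cell import bot, vision, status, finish_job
d=vision.read_camera("wrist");cv2.imwrite("pics/w9.png",d["pixels"]);np.savez("w9.npz",**d);p=cloud(d)
for z in [(48,60),(38,47),(5,12)]: print(rect(p,603,171,80,*z))
tool([370,275,137],-.12)
```

```text
[6.03063e+02 1.71043e+02 1.09856e+02 6.02080e+01 1.58000e-01 5.16600e+01
 3.00800e+03]
[6.03342e+02 1.71111e+02 1.01151e+02 5.04030e+01 1.57000e-01 4.35740e+01
 4.01000e+03]
[6.02819e+02 1.70568e+02 1.29270e+02 8.43330e+01 1.60000e-01 7.81800e+00
 1.65400e+03]
t 20.05 tcp [553.6 163.4 150.3] yaw 0.158 j6 1.58 | d [-163.8 -139.1   12.7] rot [-0.001 -0.004  0.278] w 85.0 F [ 0.5 -0.1 -0.1] world d [-183.6  111.6  -13.3]
```

View pics/w9.png

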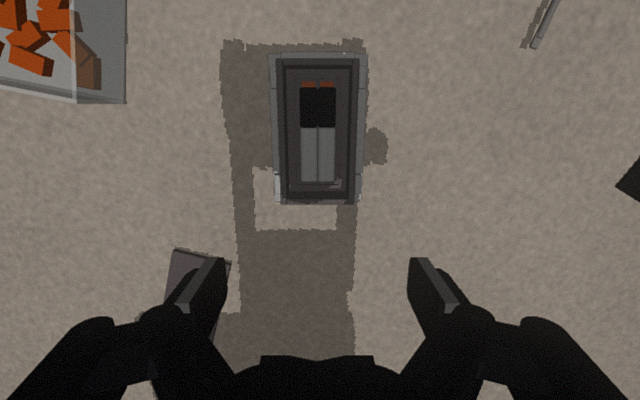

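The frame at (318,125) is seated square around the modules, centred within 0.5 mm. The cover is last.

Call:
run_rows(plan={"motion": [[85, -13, -11, 0, 0, 0, 0], [85, -27, -23, 0, 0, 0, 0], [85, -27, -23, 0, 0, 0, 0], [85, -27, -23, 0, 0, 0, 0], [85, -27, -23, 0, 0, 0, 0], [85, -27, -23, 0, 0, 0, 0.13], [85, -13, -11, 0, 0, 0, 0.14], [85, 0, 0, 0, 0, 0, 0]]})

```text
time: 20.85
tool_pos: [371.0, 275.9, 146.5]
tcp_rot: [0.998, -0.056, -0.002, 0.001]
contact_force: [1.1, -0.4, -0.2]
gripper_width: 85.2
finger_force: 0.0
```

Run:
```python
from h import *
from cell import bot, vision, status, finish_job
d=vision.read_camera("wrist");p=cloud(d)
for z in [(28,50),(6,12)]: print(rect(p,410,272,70,*z))
tool([410,272,12],-.12)
```

```text
[ 4.07028e+02  2.73950e+02  5.88370e+01  1.32740e+01 -1.22000e-01
  3.45780e+01  1.20400e+03]
[ 4.06787e+02  2.74358e+02  1.09818e+02  6.00330e+01 -1.26000e-01
  8.83200e+00  7.07500e+03]
t 20.9 tcp [372.7 275.6 146.8] yaw -0.108 j6 2.17 | d [ 37.7  -0.6 134.8] rot [0.001 0.002 0.012] w 85.0 F [ 1.1 -0.7 -0.2] world d [  37.3   -3.6 -134.8]
```

Call:
run_rows(plan={"motion": [[60, 17, -1.2, 20, 0, 0, 0.018], [50, 17, -1.2, 40, 0, 0, 0], [40, 0, 0, 40, 0, 0, 0], [40, 0, 0, 12, 0, 0, 0], [40, 0, 0, 0, 0, 0, 0], [40, 0, 0, 0, 0, 0, 0]]}, grip_force=50)

```text
time: 21.5
tool_pos: [408.7, 273.4, 36.3]
tcp_rot: [0.998, -0.065, 0.0, -0.0]
contact_force: [-0.1, 0.1, -0.2]
gripper_width: 40.1
finger_force: 0.0
```

```bash
python3 - <<'E'
from h import *
tool([406.9,274.2,15],-.126)
E
```

```text
t 21.5 tcp [408.7 273.4  36.3] yaw -0.129 j6 2.15 | d [-1.9 -0.6 21.3] rot [-0.    -0.    -0.003] w 40.1 F [-0.1  0.1 -0.2] world d [ -1.8   0.8 -21.3]
```

Call:
run_rows(plan={"motion": [[40, -1.5, -0.5, 12, 0, 0, 0], [36, 0, 0, 7, 0, 0, 0], [30, 0, 0, 2, 0, 0, 0], [20, 0, 0, 0, 0, 0, 0], [10, 0, 0, 0, 0, 0, 0], [10, 0, 0, 0, 0, 0, 0], [10, 0, 0, 0, 0, 0, 0], [10, 0, 0, 0, 0, 0, 0]]}, grip_force=50)

```text
time: 22.3
tool_pos: [407.3, 274.3, 15.6]
tcp_rot: [0.998, -0.065, 0.001, -0.0]
contact_force: [-1.3, -1.2, 6.3]
gripper_width: 12.9
finger_force: 49.5
```

Call:
run_rows(plan={"motion": [[10, 0, 0, -20, 0, 0, 0], [10, 0, 0, -40, 0, 0, 0], [10, 0, 0, -40, 0, 0, 0], [10, 0, 0, -30, 0, 0, 0], [10, 0, 0, 0, 0, 0, 0], [10, 0, 0, 0, 0, 0, 0]]})

```text
time: 22.9
tool_pos: [407.1, 274.2, 145.3]
tcp_rot: [0.998, -0.065, 0.001, -0.0]
contact_force: [-0.2, -0.2, -0.7]
gripper_width: 12.9
finger_force: 48.8
```

Run:
```python
from h import *
from cell import bot, vision, status, finish_job
d=vision.read_camera("wrist");p=cloud(d);o=status.get_obs();cv2.imwrite("pics/w10.png",d["pixels"])
x,y,z=o["tool_pos"]
tool([603,171,140],.158)
held(p,x,y,-.126,z-10,z+1,24,70)
```

```text
t 22.95 tcp [406.2 273.8 144.3] yaw -0.13 j6 2.15 | d [208.5  76.3   4.2] rot [ 0.     0.001 -0.288] w 12.8 F [-1.   0.2 -0.5] world d [ 196.8 -102.8   -4.3]
far 55.4 tilt far 0.002 mid at 38.0 -0.25 slope -0.005 w 59.6 z 138.7
```

View pics/w10.png

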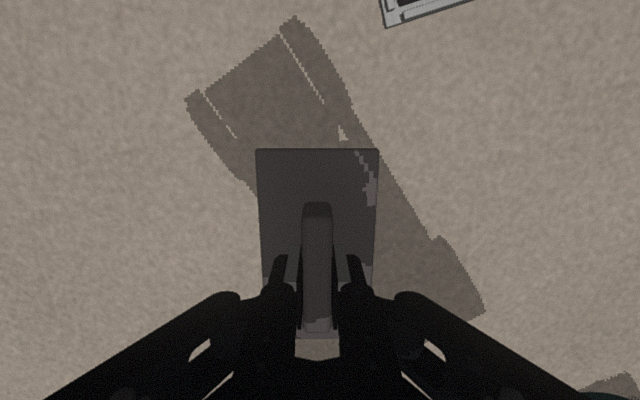

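The cover is held level by its rib at (317,240), centred within 0.5 mm. I carry it to the stack.

Call:
run_rows(plan={"motion": [[10, 17, 6, 0, 0, 0, 0], [10, 34.7, 12.7, 0, 0, 0, 0], [10, 34.7, 12.7, 0, 0, 0, 0], [10, 34.7, 12.7, 0, 0, 0, 0], [10, 34.7, 12.7, 0, 0, 0, 0], [10, 34.7, 12.7, 0, 0, 0, 0], [10, 17.5, 6.3, 0, 0, 0, -0.1], [10, 0, 0, 0, 0, 0, -0.1]]})

```text
time: 23.75
tool_pos: [606.4, 169.1, 142.7]
tcp_rot: [0.999, 0.036, -0.0, 0.0]
contact_force: [-0.7, -0.2, -0.5]
gripper_width: 12.8
finger_force: 48.8
```

Call:
run_rows(plan={"motion": [[10, 0, 0, 15, 0, 0, -0.088], [10, 0, 0, 20, 0, 0, 0], [10, 0, 0, 10, 0, 0, 0], [10, 0, 0, 0, 0, 0, 0], [10, 0, 0, 0, 0, 0, 0]]})

```text
time: 24.25
tool_pos: [603.2, 171.5, 99.1]
tcp_rot: [0.997, 0.079, -0.001, 0.0]
contact_force: [-0.0, -0.3, -1.2]
gripper_width: 12.7
finger_force: 48.8
```

Run:
```python
from h import *
from cell import bot, vision, status, finish_job
d=vision.read_camera("wrist");p=cloud(d);o=status.get_obs()
x,y,z=o["tool_pos"]
tool([602.8,171.2,64],.158)
held(p,x,y,.158,z-11,z+1,24,70)
```

```text
t 24.3 tcp [603.7 171.8  99.9] yaw 0.158 j6 1.58 | d [-1.   0.4 35.9] rot [-0. -0. -0.] w 12.8 F [ 0.2  0.6 -0.2] world d [ -0.9  -0.6 -35.9]
far 53.85 tilt far -0.001 mid at 36.0 -0.47 slope 0.008 w 59.7 z 92.3
```

Call:
run_rows(plan={"motion": [[10, 0.4, 0.2, 12, 0, 0, 0], [10, 0, 0, 11, 0, 0, 0], [10, 0, 0, 6, 0, 0, 0], [10, 0, 0, 3, 0, 0, 0], [10, 0, 0, 1, 0, 0, 0], [10, 0, 0, 0, 0, 0, 0], [10, 0, 0, 0, 0, 0, 0]]})

```text
time: 25.0
tool_pos: [603.9, 171.8, 67.1]
tcp_rot: [0.997, 0.079, 0.0, -0.0]
contact_force: [0.5, -0.7, -0.1]
gripper_width: 12.8
finger_force: 48.8
```

Run:
```python
from h import *
from cell import bot, vision, status, finish_job
d=vision.read_camera("wrist");p=cloud(d);o=status.get_obs()
x,y,z=o["tool_pos"]
tool([602.8,171.2,64],.158)
held(p,x,y,.158,z-13,z+1,24,70)
```

```text
t 25.05 tcp [604.  171.8  67.1] yaw 0.158 j6 1.58 | d [-1.2  0.4  3.1] rot [-0.    -0.001 -0.   ] w 13.1 F [-0.1  0.4 -1.1] world d [-1.2 -0.6 -3.1]
far 54.39 tilt far 0.001 mid at 38.0 -0.35 slope -0.002 w 59.7 z 60.3
```

Call:
run_rows(plan={"motion": [[10, 0, 0, 1, 0, 0, 0], [10, 0, 0, 1, 0, 0, 0], [10, 0, 0, 0.5, 0, 0, 0], [10, 0, 0, 0, 0, 0, 0], [10, 0, 0, 0, 0, 0, 0]]})

```text
time: 25.55
tool_pos: [603.7, 171.8, 64.6]
tcp_rot: [0.997, 0.079, 0.0, -0.0]
contact_force: [-1.3, -0.5, 3.5]
gripper_width: 12.8
finger_force: 49.4
```

Run:
```python
from h import *
from cell import bot, vision, status, finish_job
d=vision.read_camera("wrist");p=cloud(d);o=status.get_obs()
x,y,z=o["tool_pos"]
tool([602.8,171.2,64],.158)
held(p,x,y,.158,z-13,z+1,24,70)
```

```text
t 25.6 tcp [603.7 171.8  64.6] yaw 0.158 j6 1.58 | d [-1.   0.4  0.6] rot [-0. -0. -0.] w 12.7 F [-1.5  0.3  3.8] world d [-0.9 -0.6 -0.6]
far 54.42 tilt far 0.001 mid at 38.0 -0.31 slope -0.002 w 59.6 z 57.8
```

The cover is in contact with its plate top at 57.8 mm, where 58 is seated, so I release and retreat.

Call:
run_rows(plan={"motion": [[14, 0, 0, 0, 0, 0, 0], [20, 0, 0, 0, 0, 0, 0], [32, 0, 0, 0, 0, 0, 0], [45, 0, 0, -10, 0, 0, 0], [60, 0, 0, -40, 0, 0, 0], [60, -25, 0, -40, 0, 0, 0], [60, -25, 0, -25, 0, 0, 0], [60, 0, 0, 0, 0, 0, 0]]})

```text
time: 26.4
tool_pos: [553.7, 164.0, 183.6]
tcp_rot: [0.997, 0.079, 0.002, -0.0]
contact_force: [0.9, 0.1, -0.6]
gripper_width: 59.7
finger_force: 0.0
```

Run:
```python
from h import *
from cell import bot, vision, status, finish_job
d=vision.read_camera("wrist");cv2.imwrite("pics/w11.png",d["pixels"]);p=cloud(d)
for z in [(54,65),(75,95),(5,12)]: print(rect(p,603,171,80,*z))
m=(np.hypot(p[...,0]-603,p[...,1]-171)<55)&(p[...,2]>54)&(p[...,2]<65);q=p[m]
print(np.linalg.lstsq(np.c_[q[:,:2]-[603,171],np.ones(len(q))],q[:,2],rcond=None)[0])
```

```text
[6.03264e+02 1.71519e+02 1.09543e+02 6.00650e+01 1.58000e-01 5.78130e+01
 7.99600e+03]
[6.02958e+02 1.71406e+02 5.93120e+01 1.38540e+01 1.50000e-01 8.35370e+01
 1.41900e+03]
[6.02241e+02 1.70605e+02 1.29756e+02 8.42490e+01 1.58000e-01 7.75800e+00
 1.37900e+03]
[9.77289513e-05 4.09863193e-04 5.78238881e+01]
```

View pics/w11.png

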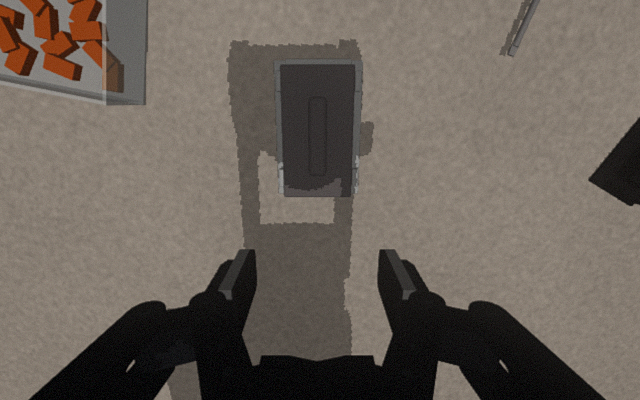

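The cover at (318,130) is level, square and seated. I hand the job in.

```bash
python3 -c "
from cell import bot, vision, status, finish_job
print(finish_job())"
```

```text
the job is handed in; nothing more can be done
None
```

The job is handed in at about 26 s with carrier, modules, frame and cover stacked in the nest, each within about 1.5 mm of centre by the wrist camera, and bin, phone and screwdriver untouched; the hand-in printed no pass/fail verdict.

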